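# Move the charged battery from the charger to the work lamp

### The job

The battery pack on the charger is full: squeeze its two side buttons, slide it off the charger, and slide it onto the rails on the tilted back of the work lamp, pushing it home without forcing the lamp until both catches click and it stays put by itself. Leave the other things on the bench where they are.

Things in the scene. Friction and masses are not known exactly. Their poses are not given: they have to be found in the camera images.
- pack: Slide battery pack, 0.35 to 0.55 kg, starting home on the charger. Origin: on the underside of its tongue, which lies on a dock's deck; x = the way it is pushed in, y across, z up. Black block: x -50 to 50, y -25 to 25, z 14 to 62 mm. Below it the tongue: x -25 to 45 mm, 42 mm wide, z 0 to 6 mm, joined by a 21 mm wide neck. Free of the rails 75 mm from home.
- pack_tongue (a point): Foremost point of the tongue's underside, 45 mm ahead of the pack's origin. The foremost 8 mm of the tongue are only 32 mm wide and 4.5 mm high, to find the rails. In the rails the tongue has 1.3 mm to spare on each side and 2 mm under the lips, and slides with a friction of about 0.45.
- pack_grip (a point): Midway between the two grey ribbed release buttons, 8 mm behind the pack's origin and 41 mm above it. Button faces: 32 mm long (x), 26 mm high (z), 32 mm either side of this point (64 mm over both). Each goes in 6 mm (52 mm over both) against 3.5 to 8 N. Both must be fully in for the pack to slide off; held in, the catches cannot click.
- pack_back (a point): Middle of the pack's rear end face (which looks to the pack's -x, 50 wide, 48 high), 50 mm behind its origin and 38 mm above it: the face to push on.
- catch_l (a joint): How far the button and catch on the pack's +y side are pressed in, m: 0 = out, 0.006 = fully in. The catch is part of the button: a steel tooth at the neck (x -11 to -5, z 8.5 to 12.5 mm) that springs out behind a keeper of the dock and locks the pack against being drawn out.
- catch_r (a joint): The same on the pack's -y side.
- charger_dock: Dock on the grey charger (150 x 116 mm, fixed), level, deck 50 mm above the bench. The charger and the lamp stand on either side of the middle, either way round; the way out faces roughly to the robot's left. Origin on the deck, where the origin of a pack that is home lies, with the pack's axes: x the way in, z off the deck. The pack is drawn out straight along -x, then it can be lifted.
- charger_mouth (a point): Middle of the mouth of the charger's rails, on the deck, 25 mm before the home origin. Bare deck goes on for 43 mm before it. The rails are as on the lamp's dock, without contact block and guard.
- lamp_dock: Dock on the back of the LED work lamp (head 190 x 172 mm in a fixed steel yoke). The back leans: deck 35 degrees from level, looking up and roughly towards the robot. Origin on the deck, 150 mm above the bench, where the origin of a pack that is home lies, with the pack's axes: x, the way in, runs down the slope to the robot's side; z off the deck. Aluminium rails, dark deck.
- lamp_mouth (a point): Middle of the mouth of the lamp's rails, on the deck, 25 mm before (upslope of) home. Bare deck, 68 mm wide, goes on 43 mm before it; there the tongue can be set down. Rails: inner faces 22.3 mm either side of the middle, 8 mm high, flaring to 29.5 mm over 13 mm before the mouth; lips above them, 8 to 13 mm over the deck, reach in to 17 mm from the middle.
- lamp_stop (a point): Foot of the end stop, on the deck, 46 mm past the home origin. A sprung contact block before it pushes back with 3 to 5 N over the last 8 mm. A pack let go in the rails slides down by itself until its catches meet the ramped keepers, 13 to 19 mm short of home; pushed on with 12 to 20 N they click 1 mm before home. The stop is 1 mm past home. Then it rests within 1.5 mm of home.
- lamp_guard (a point): Middle between the upper front corners of the two tubular guards (12 mm tube, to 54 mm over the deck, at 44 to 58 mm either side of the middle, from x = -14 to 78 mm of the dock) that shield the home place. Gripper fingers do not fit between guard and pack, so the pack cannot be held by its buttons all the way: let go and push it.
- spanner: A steel spanner, 190 mm, lying on the bench between or beside the charger and the lamp. Only to be left alone.
- hammer: A hammer, 260 mm, lying at the robot's right. Only to be left alone.
- tape: A black and grey tape measure standing on edge, 62 x 34 x 60 mm. Only to be left alone.
- angle: A 140 mm offcut of 40 mm steel angle, lying at the robot's left. Only to be left alone.
- oiler: A white plastic oil bottle, 60 mm diameter, 170 mm tall, standing behind the charger and the lamp. Only to be left alone.
- drill: A black cordless drill without battery, lying on its side, 170 mm long, behind at the right. Only to be left alone.
- tin: An open steel tin, 80 mm diameter, 85 mm tall, behind at the left. Only to be left alone.
Not all that is in view belongs to the job. Leave any green look-alike of the pack alone.

How it is judged:
On the way:
1. The pack is slid off the charger: its origin is more than 80 mm from its home place there (distance between pack and charger_dock above 0.08 m), for 0.1 s.
At the end, for the whole second after the job is handed in: The pack is home on the lamp's dock (within 3 mm along each axis of the dock, not tilted out of it by more than 0.08 rad), both catches have sprung out behind their keepers (each pressed in by less than 1.5 mm), and it rests there untouched (x of pack in the frame of lamp_dock between -0.003 and 0.003 m and y of pack in the frame of lamp_dock between -0.003 and 0.003 m and z of pack in the frame of lamp_dock between -0.003 and 0.003 m and angle between the z axis of pack and the z axis of lamp_dock, either way round below 0.08 rad and value of joint each of catch_l, catch_r below 0.0015 m and linear speed of pack below 0.02 m/s and contact force between the fingers and pack below 0.1 N).
It fails at once if One of the other things on the bench (spanner, hammer, tape measure, steel angle, oil bottle, drill, tin) is moved by more than 30 mm (distance of any of spanner, hammer, tape, angle, oiler, drill, tin from where it was at the start of the episode above 0.03 m).
It fails at once if The lamp is forced: the contact forces on it add up to more than 110 N (a push of 25 N on the pack makes about 50 to 60 N there) (contact force between lamp and anything else above 110 N).
It also fails if it takes over 48 s, if anything falls off the work surface, if the arm or the gripper's body presses on something with over 40 N, if the wrist force passes 120 N, or if a joint passes its speed limit or range.

### The arm

A 6-joint arm with a two-finger parallel gripper is mounted at the origin on the work surface. World frame = base frame: x ahead of the robot, y to its left, z up, the work surface at z = 0. Lengths are in m, angles in rad, forces in N, time in s.
With the tool pointing down it reaches from about 0.35 to 0.975 m from the base axis. Payload 7.1 kg.
Tool frame: the origin (TCP) lies midway between the tips of the shut fingers; the grasp point (between the pads) lies 19 mm behind it; z points along the fingers, y is the line along which they close (so a half turn about z gives the same grasp; the last joint's range is limited). The gripper opens to 88 mm and grips with 3 to 60 N. Pads are 20 mm wide; open, the fingers measure 115 mm over their backs; the gripper's body (75 mm by 178 mm) begins 61 mm behind the grasp point.
Start: joints at [-1.319, 0.423, 1.63, -0, 1.089, -0.019], TCP at [0.167, -0.602, 0.223] pointing down, gripper open.
Joint ranges: [-3, 3], [-0.9, 2.11], [0.09, 2.58], [-1.31, 4.45], [0.11, 2.69], [-2.54, 2.54]. Speed limits (rad/s): [2.39, 2.39, 3.01, 3.14, 3.14, 3.14].

### API

Orientations are given as a unit quaternion [w, x, y, z].
In Python, from station import move_pose, movel, movej, command_gripper, wait, inverse_kinematics, read_camera, camera_info, MotionError, job_done, get_time, get_joint_pos, get_qvel, get_effort, get_tcp_pos, get_ee_rot, get_ft_force, get_ft_torque, get_grip_width, get_finger_force gives the robot as it stands. Calls block until the motion is done:
- move_pose(position, orientation): joint-space move of the TCP to a pose.
- movel(position, frame=None, v=0.15, until_force=None): straight line of the TCP; frame=None keeps the orientation; v is the mean speed in m/s. With until_force (N) it stops when the force on the tool has changed by that much, and returns True; else False.
- movej(angles): joint-space move.
- command_gripper(opening): opening from 0.0 (shut) to 1.0 (fully open); the grip force is fixed at half the most; returns when the fingers have stopped.
- wait(seconds).
- inverse_kinematics(position, orientation): joint angles nearest the present ones, or None.
- read_camera(name): name is "scene" or "top"; returns the picture (384x512x3 uint8, red, green, blue); there is no depth.
- camera_info(name): a dict with "intrinsics" (3x3 intrinsics, pixels), "T" (4x4, takes a point from camera to world coordinates). Camera axes: x right, y up, looking along -z (the intrinsics and any distortion apply to the point x, -y, -z); pixel columns grow to the right and rows downward; lengths in m; the calibration is good to about 2 mm. A picture is of the moment at which its call begins. camera_info takes no time and is no camera call.
A pose or a line that the arm cannot do raises MotionError and nothing moves.
- job_done(): hands the job in; it is judged then, once.
Readings, each from a call of its own:
- get_time(): time.
- get_joint_pos(): joint angles.
- get_qvel(): joint speeds.
- get_effort(): joint torques, N m.
- get_tcp_pos(): TCP position.
- get_ee_rot(): TCP orientation.
- get_ft_force(): force on the tool from outside, world axes, zero at the start.
- get_ft_torque(): the same for the moment, N m.
- get_grip_width(): opening from 0.0 (shut) to 1.0 (fully open).
- get_finger_force(): force on a finger pad.
Only numpy, scipy, OpenCV 4.12 (cv2) and the standard library are available. Lean on these libraries where they do the work, as an engineer would, in place of code of your own. Each camera call takes 0.05 s, during which the arm holds its last target. There are 200 camera calls.

## Working session

There is one attempt and no reset: what is moved stays moved. The work goes in short steps, each a Python script; the robot and the scene stay as the last script left them, time stands still between calls to the robot, and variables do not carry over. Pictures are saved under pics/ and viewed, at most 10 in all, crops included, and the job is handed in when it is done.

```bash
mkdir -p pics; ls; python3 - <<'E'
from station import *
import cv2, numpy as np
np.set_printoptions(precision=4,suppress=True)
for n in("scene","top"):
    im=read_camera(n); np.save(f"pics/{n}0.npy",im); cv2.imwrite(f"pics/{n}0.png",cv2.resize(im[:,:,::-1],(800,600),interpolation=cv2.INTER_CUBIC))
    i=camera_info(n); print(n,i)
print(get_ee_rot(),get_time())
E
```

```text
pics
scene {'intrinsics': array([[428.4523,   0.    , 255.3759],
       [  0.    , 428.4523, 192.2426],
       [  0.    ,   0.    ,   1.    ]]), 'T': array([[ 0.7873, -0.4708,  0.3982,  1.1405],
       [ 0.6166,  0.605 , -0.5038, -0.7259],
       [-0.0038,  0.6421,  0.7666,  1.2656],
       [ 0.    ,  0.    ,  0.    ,  1.    ]])}
top {'intrinsics': array([[379.8606,   0.    , 250.845 ],
       [  0.    , 379.8606, 197.929 ],
       [  0.    ,   0.    ,   1.    ]]), 'T': array([[-0.0136,  0.9984, -0.054 ,  0.4836],
       [-0.9999, -0.0137, -0.0024, -0.0152],
       [-0.0031,  0.0539,  0.9985,  1.3609],
       [ 0.    ,  0.    ,  0.    ,  1.    ]])}
[-0.0007  0.9908  0.135  -0.0001] 0.1
```

View pics/scene0.png

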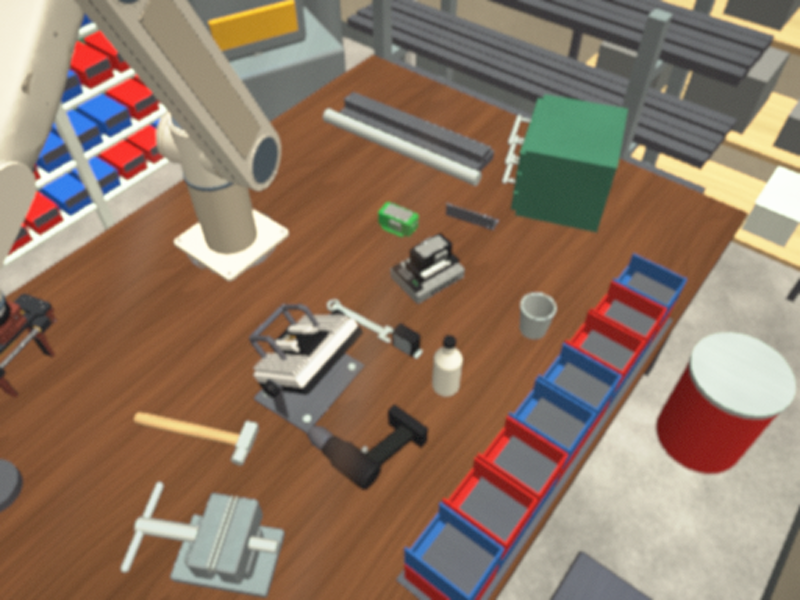

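View pics/top0.png

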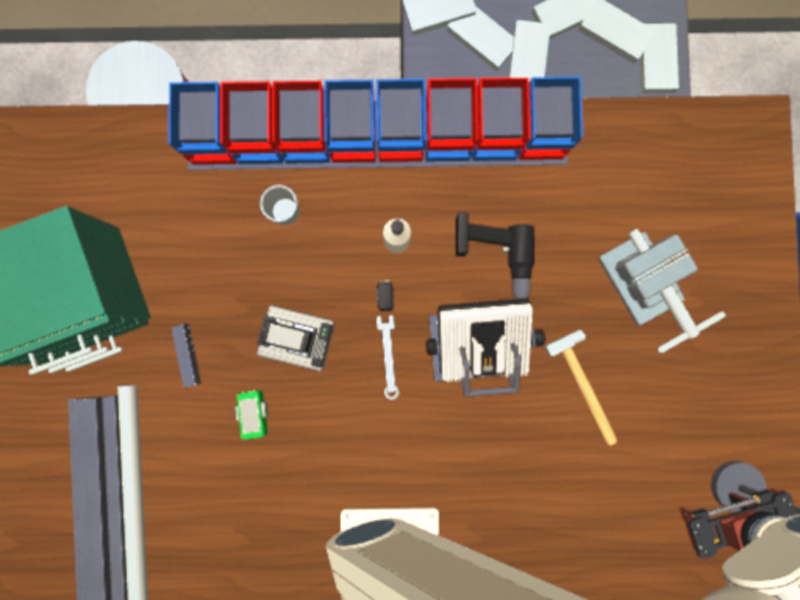

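The pack candidates in the 800x600 top picture are the dark block on the grey charger at (295,338) and the green block on the bench at (251,414). The dark one fits because it sits on the charger; the green one is the look-alike. The lamp is at (487,345). I'll confirm with one enlarged composite.

```bash
python3 - <<'E'
import cv2, numpy as np
t=np.load("pics/top0.npy")[:,:,::-1]; s=np.load("pics/scene0.npy")[:,:,::-1]
def c(im,x,y,w,h): return cv2.resize(im[y:y+h,x:x+w],(400,300),interpolation=cv2.INTER_CUBIC)
# native crops 64x48 / 96x72
o=np.vstack([np.hstack([c(t,157,190,64,48),c(t,264,180,96,72)]),np.hstack([c(s,240,142,64,48),c(s,150,188,96,72)])])
cv2.imwrite("pics/crop0.png",o)
E
```

```text
(no output)
```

View pics/crop0.png

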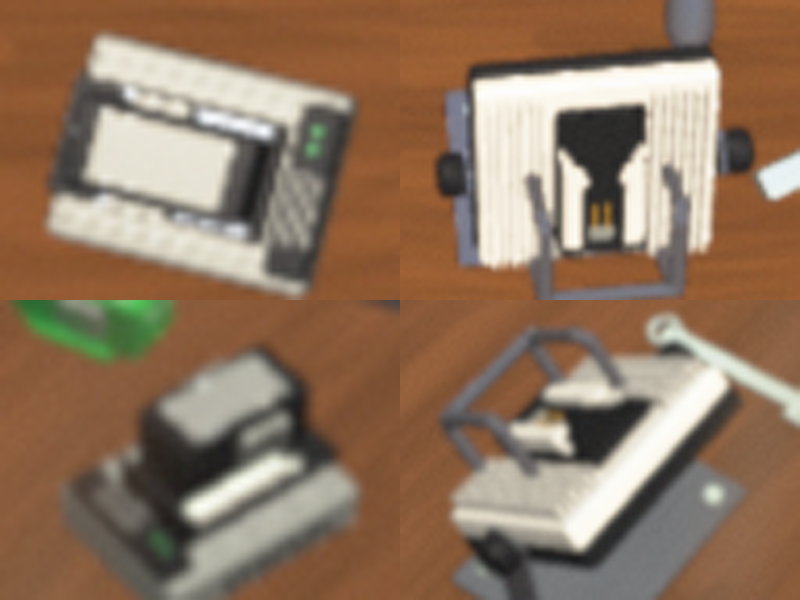

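The crop confirms it: the black pack with a grey label sits on the charger, and the green block is separate. The lamp's dark deck, pale rails and guards are visible as well. Next I measure the label, the charger outline and the deck corners.

```bash
cat > geo.py <<'E'
import numpy as np, cv2
from station import camera_info
from scipy.spatial.transform import Rotation as R
def ray(n,uv):
    c=camera_info(n);K=c["intrinsics"];T=c["T"]
    d=T[:3,:3]@np.array([(uv[0]-K[0,2])/K[0,0],-(uv[1]-K[1,2])/K[1,1],-1.]);return T[:3,3],d
def onz(n,uv,z):
    o,d=ray(n,uv);return o+d*(z-o[2])/d[2]
def proj(n,P):
    c=camera_info(n);K=c["intrinsics"];T=c["T"]
    p=(np.atleast_2d(P)-T[:3,3])@T[:3,:3];return np.c_[K[0,2]-K[0,0]*p[:,0]/p[:,2],K[1,2]+K[1,1]*p[:,1]/p[:,2]]
def chargerR(yaw): return R.from_euler('z',yaw).as_matrix()
def lampR(yaw): # x axis heading yaw, going down 35deg
    return (R.from_euler('z',yaw)*R.from_euler('y',35,degrees=True)).as_matrix()
E
python3 - <<'E'
from geo import *
np.set_printoptions(precision=4,suppress=True)
t=np.load("pics/top0.npy"); hsv=cv2.cvtColor(t,cv2.COLOR_RGB2HSV)
def comps(mask,box,name,z,amin=30):
    x,y,w,h=box; m=mask[y:y+h,x:x+w].astype(np.uint8)
    cs,_=cv2.findContours(m,cv2.RETR_EXTERNAL,cv2.CHAIN_APPROX_NONE)
    for c in cs:
        if cv2.contourArea(c)<amin: continue
        r=cv2.minAreaRect(c.reshape(-1,2)+np.array([x,y])); b=cv2.boxPoints(r)
        P=np.array([onz("top",p,z) for p in b]);e1=P[1]-P[0];e2=P[2]-P[1]
        print(name,np.round(r[0],1),np.round(r[1],1),"ctr",P.mean(0)[:2],"len",np.linalg.norm(e1),np.linalg.norm(e2),"ang",np.degrees(np.arctan2(e1[1],e1[0])),np.degrees(np.arctan2(e2[1],e2[0])))
V=hsv[:,:,2];S=hsv[:,:,1]
comps((V>140)&(S<70),(172,205,25,20),"label",.112)
comps(S<110,(150,185,75,60),"charger",.05,200)
comps((V<75),(295,195,35,50),"deck",.17)
comps((V>190)&(S<60),(264,185,96,65),"head",.17,200)
# raw profile of lamp deck
g=V[200:246,298:326]
print(g[::2])
E
```

```text
label [184.  214.5] [19. 24.] ctr [0.4996 0.2082] len 0.07902874107386676 0.062385422469706985 ang -90.78565057163371 179.66713171416689
charger [188.1 215.8] [44.8 34.2] ctr [0.4958 0.2052] len 0.11759184064193676 0.15532568168322342 ang -14.681849316822785 -105.303140293366
deck [311.5 222.5] [33. 19.] ctr [ 0.4685 -0.2009] len 0.059525823541007813 0.102984368922741 ang -90.78518082718902 178.65014023340458
head [311.4 218.6] [44.7 60.5] ctr [ 0.4808 -0.201 ] len 0.18978084296241762 0.13955769443786664 ang -86.14733897995818 -176.87552379123392
[[253 253 253 253 253 253 253 253 253 253 253 253 253 252 252 252 252 252
  252 252 252 252 252 252 251 251 251 251]
 [252 252 252 252 251 251 251 251 251 251 251 251 251 251 250 250 250 250
  250 250 250 251 251 251 251 250 240 243]
 [250 251 251 251 251 250 250 250 250 250 250 249 249 249 249 247 242 237
  228 224 224 222 217 211 222 240 223 228]
 [246 251 250 232 189 167 143 132 135 131 113 102  97  90  85  85  75  71
   66  61  64  57  48  43  90 200 204 236]
 [246 249 229 140  64  50  50  51  50  44  42  41  43  45  46  44  45  43
   45
[... 1444 characters left out ...]
134 126 115  83 110 219 247 250 249 202  98 106 163 153 140 167 153  97
   57 117 233 250 251 250 236 199 236 232]
 [123 116 109  78 111 219 247 250 249 203 103 122 152 161 161 159 141  93
   60 133 236 250 250 244 209 186 237 228]
 [118 114 153 141 115 212 245 249 247 198  96  68  71  67  67  64  57  52
   53  96 173 179 173 152 115 170 236 223]
 [116 114 157 178 132  94  94 104 113 104 112 107  97  92  94  94  97  98
   91  98 111 115 134 137 137 174 207 166]
 [108 109 124 140 140 133 126 124 128 130 139 141 140 141 142 139 140 139
  139 138 139 136 137 138 138 139 141 119]
 [107 108 113 138 148 149 150 152 151 150 150 148 149 147 147 148 147 148
  148 146 147 148 147 146 147 146 146 131]]
```

```bash
python3 - <<'E'
from geo import *
np.set_printoptions(precision=4,suppress=True)
t=np.load("pics/top0.npy"); s=np.load("pics/scene0.npy")
V=t.max(2).astype(float)
def cross(a,th): # first subpixel crossing, rising/falling
    k=np.where((a[:-1]-th)*(a[1:]-th)<=0)[0][0]; return k+(th-a[k])/(a[k+1]-a[k])
def edge(cols,r0,r1,th,z,name):
    P=np.array([onz("top",(c,r0+cross(V[r0:r1,c],th)),z)[:2] for c in cols])
    d=cv2.fitLine(P.astype(np.float32),cv2.DIST_HUBER,0,.01,.01).ravel(); print(name,"yaw",np.degrees(np.arctan2(d[1],d[0])),"pt",d[2:])
    return d
d1=edge(range(304,320),200,210,150,.189,"deck back")
edge(range(288,334),190,202,180,.2,"head back")
# left/right deck edges at rows 207..213
l=np.mean([298+cross(V[r,298:310],150) for r in range(208,214)]);r=np.mean([316+cross(V[r,316:328],145) for r in range(208,214)])
print("deck cols",l,r)
row=210.5; z=.189-.0  # rows ~ 4.5px below the back edge
zz=.189-4.7*.0031*np.tan(np.radians(35))
c=(onz("top",(l,row),zz)+onz("top",(r,row),zz))/2; print("mid deck pt",c, np.linalg.norm(onz("top",(l,row),zz)-onz("top",(r,row),zz)))
yaw=np.radians(-176.3)
ax=np.array([np.cos(yaw),np.sin(yaw)])
# back edge point on centreline -> origin
B=np.array([d1[2],d1[3]]); B=B+((c[:2]-B)@np.array([-ax[1],ax[0]]))*np.array([-ax[1],ax[0]])
Lo=np.r_[B+ax*.068*np.cos(np.radians(35)),.15]; print("lamp origin",Lo)
yc=np.radians(-105.); Cx=np.array([np.cos(yc),np.sin(yc)])
Co=np.r_[np.array(onz("top",(183.0,215),.112))[:2],.05]; print("chg",Co)
def ov(n,box,sc):
    im=(t if n=="top" else s)[:,:,::-1]; x,y,w,h=box
    o=cv2.resize(im[y:y+h,x:x+w],(w*sc,h*sc),interpolation=cv2.INTER_CUBIC)
    def dl(O,Rm,Q,col,cl=True):
        p=((proj(n,O+np.array(Q)/1000@Rm.T)+.5-[x,y])*sc).astype(int); cv2.polylines(o,[p.reshape(-1,1,2)],cl,col,1)
    L=lampR(yaw);C=chargerR(yc)
    dl(Lo,L,[(-68,-34,0),(-68,34,0),(-25,34,0),(-25,-34,0)],(0,0,255))
    for sg in(1,-1):
        dl(Lo,L,[(-25,17*sg,13),(46,17*sg,13)],(255,0,0)); dl(Lo,L,[(-14,51*sg,0),(-14,51*sg,54),(78,51*sg,54)],(0,255,0),False)
        dl(Co,C,[(-24,32*sg,28),(8,32*sg,28),(8,32*sg,54),(-24,32*sg,54)],(0,255,255))
    dl(Lo,L,[(46,-10,0),(46,10,0)],(0,255,255))
    dl(Co,C,[(-50,-25,62),(50,-25,62),(50,25,62),(-50,25,62)],(0,0,255))
    dl(Co,C,[(50,-25,62),(50,-25,14),(50,25,14),(50,25,62)],(0,0,255))
    return o
o=np.vstack([np.hstack([ov("top",(157,190,66,50),6),ov("top",(278,190,66,50),6)]),np.hstack([ov("scene",(240,142,66,50),6),ov("scene",(155,190,66,50),6)])])
cv2.imwrite("pics/ov1.png",o)
E
```

```text
deck back yaw -86.11647 pt [ 0.5213 -0.1991]
head back yaw -86.1008 pt [ 0.5509 -0.2247]
deck cols 300.7337910871326 322.48187716336
mid deck pt [ 0.5057 -0.2007  0.1788] 0.06758875255949265
lamp origin [ 0.4658 -0.2033  0.15  ]
chg [0.498  0.2115 0.05  ]
```

View pics/ov1.png

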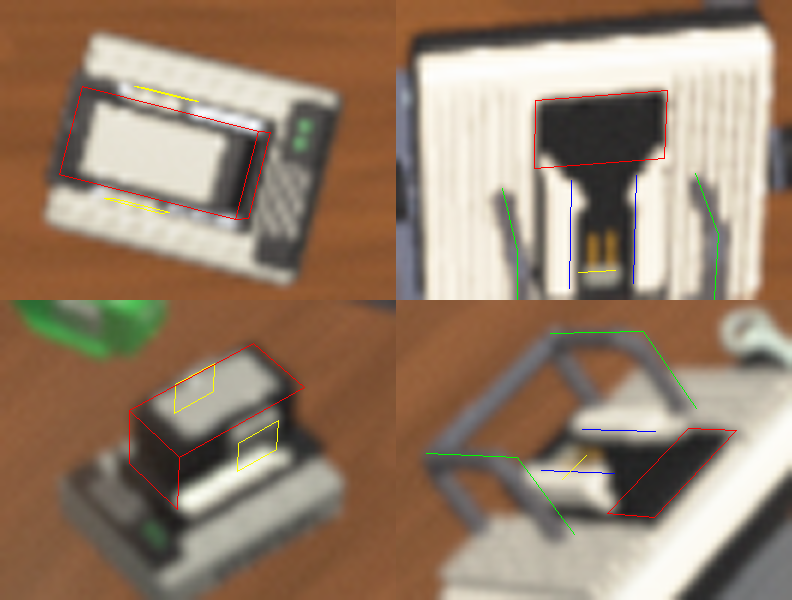

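```bash
python3 - <<'E'
from geo import *
np.set_printoptions(precision=4,suppress=True,linewidth=200)
for n,seed in (("top",(182,215)),("scene",(275,163))):
    im=np.load(f"pics/{n}0.npy"); V=im.max(2)
    for th in (130,150,165):
        m=(V>th).astype(np.uint8)
        k,lab,st,ce=cv2.connectedComponentsWithStats(m,connectivity=4)
        i=lab[seed[1],seed[0]]
        if i==0: print(n,th,"seed dark",V[seed[1],seed[0]]);continue
        c=ce[i]; yy,xx=np.where(lab==i)
        P=np.array([onz(n,p,.112)[:2] for p in np.c_[xx,yy].astype(float)]);w,v=np.linalg.eigh(np.cov(P.T))
        print(n,th,st[i],c,"world",onz(n,c,.112)[:2],"sides",np.sqrt(12*w),"ang",np.degrees(np.arctan2(v[1,1],v[0,1])))
im=np.load("pics/top0.npy").max(2)
print(im[203:229,168:204])
E
```

```text
Traceback (most recent call last):
  File "geo.py", line 8, in onz
    o,d=ray(n,uv);return o+d*(z-o[2])/d[2]
        ~~~^^^^^^
  File "geo.py", line 5, in ray
    c=camera_info(n);K=c["intrinsics"];T=c["T"]
ValueError: time passes only in moves, steps and waits
```

```bash
sed -i 's/^from station import camera_info/import functools, station\ncamera_info=functools.lru_cache(None)(station.camera_info)/' geo.py; python3 - <<'E'
from geo import *
np.set_printoptions(precision=4,suppress=True,linewidth=200)
for n,seed in (("top",(182,215)),("scene",(275,163))):
    im=np.load(f"pics/{n}0.npy"); V=im.max(2)
    for th in (130,150,165):
        m=(V>th).astype(np.uint8)
        k,lab,st,ce=cv2.connectedComponentsWithStats(m,connectivity=4)
        i=lab[seed[1],seed[0]]
        if i==0 or st[i][4]>1000: print(n,th,"bad",V[seed[1],seed[0]]);continue
        c=ce[i]; yy,xx=np.where(lab==i)
        P=np.array([onz(n,p,.112)[:2] for p in np.c_[xx,yy].astype(float)]);w,v=np.linalg.eigh(np.cov(P.T))
        print(n,th,st[i],c,"world",onz(n,c,.112)[:2],"sides",np.sqrt(12*w),"ang",np.degrees(np.arctan2(v[1,1],v[0,1])))
im=np.load("pics/top0.npy").max(2)
print(im[203:229,168:204])
E
```

```text
top 130 bad 231
top 150 [171 207  24  17 271] [182.107  215.1218] world [0.4976 0.2145] sides [0.0396 0.0738] ang 74.73748434162479
top 165 [171 207  24  17 261] [181.9579 215.0498] world [0.4979 0.215 ] sides [0.0387 0.0731] ang 75.5763807700199
scene 130 bad 100
scene 150 bad 100
scene 165 bad 100
[[119  99  88  92 102 112 114 136 172 206 202 205 223 230 230 230 232 233 235 232 228 229 233 233 227 227 232 234 232 229 228 224 219 208 194 183]
 [117  93  84  78  78  85  87  95 137 221 214 179 181 193 192 203 224 229 231 231 233 233 234 233 228 232 234 233 226 226 232 234 232 229 227 225]
 [115  87  72  72  66  67  71  74 114 203 224 212 210 220 191 169 179 192 189 202 223 230 229 231 232 236 236 233 228 231 235 233 227 226 231 233]
 [106  80  78  81  81  90  88  74  74 117 167 199 225 233 222 207 212 220 189 155 173 189 189 204 224 230 231 230 233 235 236 232 229 231 234 232]
 [ 95  76  82  89 105 177 181 142 104 100 110 132 163 178 180 201 225 235 223 159 153 188 175 168 184 192 191 205 222 229 230 231 232 236 236 232]
 [ 90  74  83  90 125 211 226 212 197 205 184 145 115 111 111 13
[... 2323 characters left out ...]
18 228 224 206 210 226 207 146 128 178 172 147 122 118 116 105  87  79  72  52  38  52  72  94 149 141 130 164]
 [218 225 223 219 220 230 233 229 226 228 222 213 218 229 222 197 176 183 173 165 152 182 174 146 119 111 113 102  73  65  71 124 143 153 141 149]
 [219 221 216 215 219 228 225 220 221 232 233 227 226 229 228 225 217 204 198 200 183 185 175 163 150 186 206 196 137  84  76 141 134 159 151 133]
 [191 200 204 211 219 222 218 215 220 228 224 219 222 233 233 229 226 226 227 226 218 203 197 182 173 186 199 198 143  94  87 145 134 142 159 140]
 [151 156 163 177 192 200 204 213 220 223 218 217 221 229 224 219 222 232 234 230 227 225 225 219 211 202 200 185 144 113 121 155 131 120 149 137]]
```

```bash
python3 - <<'E'
from geo import *
yc=np.radians(-105);x=np.array([np.cos(yc),np.sin(yc)])
f=onz("top",(196,218.9),.112)[:2]; print(f,f-.05*x, onz("top",(182.05,215.1),.112)[:2])
from station import *
# reachability of planned poses
Lo=np.array([.4658,-.2033,.15]);L=lampR(np.radians(-176.1));C=chargerR(yc)
def q(Rm):a=R.from_matrix(Rm).as_quat();return a[[3,0,1,2]]
D=np.diag([1,-1,-1.])
for nm,Rm in(("chg",C@D),("chg2",C@np.diag([-1,1,-1.]))):
    print(nm,inverse_kinematics([.5,.22,.09],q(Rm)))
for nm,M in(("a",D),("b",np.diag([-1,1,-1.]))):
  for off in((-75,0,41),(-75,0,90),(-20,0,80)):
    T=L@M; p=Lo+L@(np.array(off)/1000)+.019*T[:,2]
    print(nm,off,inverse_kinematics(p,q(T)))
E
```

```text
[0.48461467 0.16886129] [0.49755562 0.21715758] [0.49770778 0.21465038]
chg [ 3.92720653e-01  5.01461159e-01  1.88614368e+00 -4.44089210e-16
  7.53987813e-01 -2.48707261e+00]
chg2 [ 3.92720653e-01  5.01461159e-01  1.88614368e+00 -4.44089210e-16
  7.53987813e-01  6.54520041e-01]
a (-75, 0, 41) None
a (-75, 0, 90) None
a (-20, 0, 80) None
b (-75, 0, 41) [-0.59110956  0.20136653  2.16096403  0.94647555  0.44778753  0.10876306]
b (-75, 0, 90) [-0.63688686  0.09096237  2.16958766  0.80989117  0.53892755  0.22856443]
b (-20, 0, 80) [-0.71049484  0.12440743  2.2615111   0.98964815  0.50283566 -0.03637519]
```

```bash
cat >> geo.py <<'E'
from station import *
YC=np.radians(-105);C=chargerR(YC);Co=np.array([.4976,.2160,.05])
L=lampR(np.radians(-176.1));Lo=np.array([.4658,-.2033,.15])
B=np.diag([-1,1,-1.])
def q(F):a=R.from_matrix(F@B).as_quat();return a[[3,0,1,2]]
def tcp(F,O,off): return O+F@(np.array(off)/1000)   # TCP for an offset (mm) in dock frame
def st(F=np.eye(3)):
    print("t",round(get_time(),2),"F",np.round(F.T@get_ft_force(),1),"w",round(get_grip_width()*88,1),"ff",np.round(get_finger_force(),1),"tcp",np.round(get_tcp_pos(),4))
E
python3 - <<'E'
from geo import *
p=get_tcp_pos(); movel([p[0],p[1],.40],v=.3)
move_pose(tcp(C,Co,(-8,0,350)),q(C)); st(C)
movel(tcp(C,Co,(-8,0,85)),v=.25)
im=read_camera("scene"); top=read_camera("top")
o=np.hstack([cv2.resize(a[y:y+90,x:x+80,::-1],(400,450),interpolation=cv2.INTER_CUBIC) for a,x,y in((im,235,115),(top,145,165))]); cv2.imwrite("pics/near.png",o)
st(C)
E
```

```text
t 3.96 F [0.2 0.5 0.4] w 87.9 ff 0.0 tcp [0.5    0.2232 0.4   ]
t 5.27 F [0.2 0.6 0.3] w 87.9 ff 0.0 tcp [0.5006 0.2241 0.1364]
```

View pics/near.png

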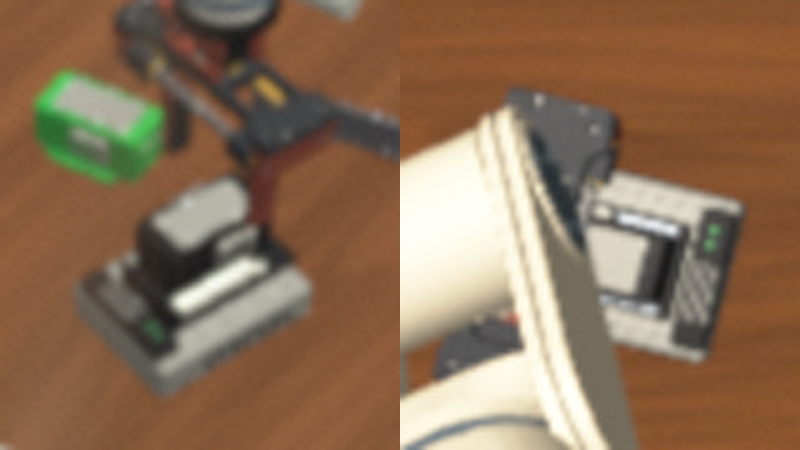

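The picture shows the open gripper straddling the pack and the green look-alike to its upper left. The near finger is at crop (262,225) and the button at (237,240). I'll check the along-axis offset numerically.

```bash
python3 - <<'E'
from geo import *
for nm,o in(("fingertip near",(-8,44,86)),("btn centre",(-8,32,41)),("btn front",(8,32,41)),("btn rear",(-24,32,41)),("fingertip front edge",(2,44,86)),("fingertip rear edge",(-18,44,86))):
    print(nm,(proj("scene",tcp(C,Co,o))-[235,115])*5)
E
```

```text
fingertip near [[253.68217689 217.85714303]]
btn centre [[240.53977035 250.64510968]]
btn front [[224.06473954 259.96778531]]
btn rear [[256.89027017 241.39290202]]
fingertip front edge [[243.16612142 223.74602101]]
fingertip rear edge [[264.14720131 211.99684188]]
```

```bash
python3 - <<'E'
from geo import *
print(movel(tcp(C,Co,(-8,0,22)),v=.12,until_force=8)); st(C)
command_gripper(0.8); st(C)
command_gripper(0.5); st(C)
E
```

```text
False
t 5.94 F [0.2 0.4 0.4] w 87.9 ff 0.0 tcp [0.5    0.2239 0.0724]
t 6.44 F [-0.8 -0.3 -0.8] w 70.5 ff 0.0 tcp [0.4997 0.2238 0.0722]
t 6.9 F [ 1.  -0.6  5.8] w 50.7 ff 30.0 tcp [0.4998 0.2238 0.0724]
```

```bash
python3 - <<'E'
from geo import *
print(movel(tcp(C,Co,(-18,0,22)),v=.05,until_force=25)); st(C)
print(movel(tcp(C,Co,(-98,0,22)),v=.1,until_force=25)); st(C)
E
```

```text
False
t 7.25 F [ 2.2 -0.8  6.5] w 50.9 ff 30.0 tcp [0.5024 0.2335 0.0724]
False
t 8.2 F [-2.2 -1.4  3. ] w 50.7 ff 30.0 tcp [0.523  0.3109 0.0721]
```

```bash
python3 - <<'E'
from geo import *
movel(tcp(C,Co,(-98,0,300)),v=.2); st()
# waypoint, high over the bench centre, then above the lamp
move_pose(tcp(L,Lo,(-116,0,130)),q(L)); st(L)
movel(tcp(L,Lo,(-96,0,40)),v=.15); st(L)
im=read_camera("scene"); top=read_camera("top")
o=np.hstack([cv2.resize(a[y:y+90,x:x+80,::-1],(400,450),interpolation=cv2.INTER_CUBIC) for a,x,y in((im,165,165),(top,270,165))]); cv2.imwrite("pics/lamp1.png",o)
E
```

```text
t 9.74 F [-0.9 -0.1 -3.6] w 51.1 ff 30.0 tcp [0.5224 0.3103 0.3486]
t 11.62 F [ 2.3  0.1 -4.1] w 50.7 ff 30.0 tcp [ 0.4867 -0.2014  0.3232]
t 12.38 F [ 1.6  0.3 -3.3] w 50.9 ff 30.0 tcp [ 0.5217 -0.1994  0.2382]
```

View pics/lamp1.png

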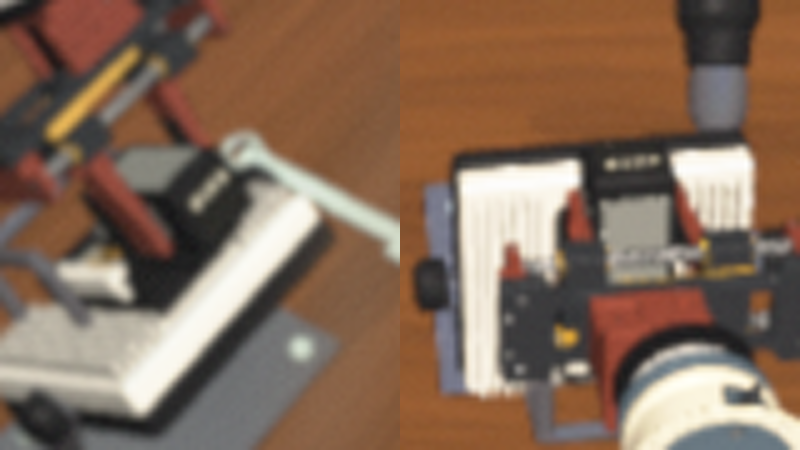

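The picture shows the pack held square over the bare deck. In the top half, its rear end is at crop (632,165), in line with the deck's middle once height parallax is allowed for. Next I set it down and slide it in.

```bash
python3 - <<'E'
from geo import *
hit=movel(tcp(L,Lo,(-96,0,19)),v=.03,until_force=6); st(L)
o=L.T@(get_tcp_pos()-Lo)*1000; print(hit,o)
z=o[2]+(0.8 if hit else 0)
for x in(-75,-55,-43):
    h=movel(tcp(L,Lo,(x,0,z)),v=.06,until_force=15); st(L); print(h,L.T@(get_tcp_pos()-Lo)*1000)
    if h: break
E
```

```text
t 13.03 F [-1.4 -0.7  4.7] w 50.9 ff 30.0 tcp [ 0.5311 -0.199   0.2248]
True [-96.51013556   0.20038066  23.69350093]
t 13.52 F [ 3.9  0.2 -0.3] w 50.6 ff 30.0 tcp [ 0.5126 -0.1999  0.2125]
False [-74.24370711  -0.21762411  24.28010181]
t 14.0 F [2.3 4.3 2.6] w 50.9 ff 30.0 tcp [ 0.497  -0.202   0.2019]
False [-55.33525745   0.80614505  24.60831816]
t 14.35 F [2.1 4.9 2.9] w 50.4 ff 30.0 tcp [ 0.4873 -0.2026  0.1951]
False [-43.43230238   0.77990499  24.61569533]
```

```bash
python3 - <<'E'
from geo import *
o=L.T@(get_tcp_pos()-Lo)*1000
print(movel(tcp(L,Lo,(o[0],o[1],o[2]+5)),v=.02,until_force=8)); st(L); print(L.T@(get_tcp_pos()-Lo)*1000)
movel(tcp(L,Lo,(o[0],o[1]-.8,o[2]-.6)),v=.03)
st(L)
command_gripper(1.0); wait(.3); st(L)
o=L.T@(get_tcp_pos()-Lo)*1000
movel(tcp(L,Lo,(o[0],o[1],100)),v=.2); st(L)
im=read_camera("scene"); top=read_camera("top")
o=np.hstack([cv2.resize(a[y:y+90,x:x+80,::-1],(400,450),interpolation=cv2.INTER_CUBIC) for a,x,y in((im,165,165),(top,270,165))]); cv2.imwrite("pics/lamp2.png",o)
E
```

```text
True
t 14.56 F [ 1.2  1.1 -4.7] w 50.4 ff 30.0 tcp [ 0.486  -0.2028  0.1958]
[-42.8472677    0.89217303  25.924148  ]
t 14.81 F [ 5.5  5.  15.4] w 51.2 ff 30.0 tcp [ 0.4869 -0.2025  0.1946]
t 15.85 F [-0.2  0.4  0.5] w 88.2 ff 0.0 tcp [ 0.4875 -0.2018  0.1946]
t 16.38 F [-0.4 -0.2 -0.2] w 87.8 ff 0.0 tcp [ 0.4442 -0.205   0.2569]
```

View pics/lamp2.png

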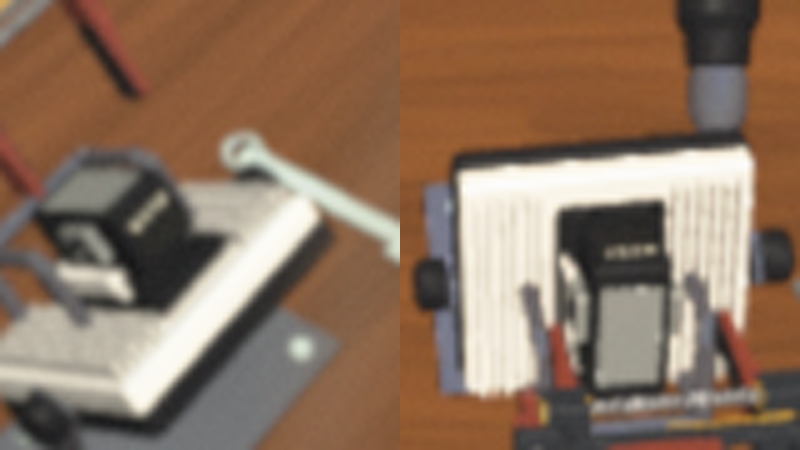

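The pack sits in the rails and has slid down to its catches; its rear end face is at crop (635,250) in the top half. Now I push it home from behind with the shut fingers.

```bash
python3 - <<'E'
from geo import *
movel(tcp(L,Lo,(-98,.6,100)),v=.2); command_gripper(0.0)
print(movel(tcp(L,Lo,(-98,.6,26)),v=.15,until_force=8)); st(L)
f0=L.T@get_ft_force()
print(movel(tcp(L,Lo,(-66,.6,26)),v=.03,until_force=27)); st(L); print(L.T@(get_tcp_pos()-Lo)*1000)
E
```

```text
False
t 18.89 F [0.3 0.4 0. ] w 0.6 ff 0.0 tcp [ 0.531  -0.1994  0.2275]
False
t 20.11 F [-7.5 -1.6  3.3] w 0.7 ff 3.8 tcp [ 0.5064 -0.2018  0.2108]
[-68.11916033   1.30748693  26.48248978]
```

Contact is made at −7.5 N. I continue slowly.

```bash
python3 - <<'E'
from geo import *
for x in np.arange(-65,-53,1.):
    h=movel(tcp(L,Lo,(x,.6,26)),v=.02,until_force=20); f=L.T@get_ft_force(); p=L.T@(get_tcp_pos()-Lo)*1000
    print(x,h,round(get_time(),2),np.round(f,1),np.round(p,1))
    if f[0]<-32: break
E
```

```text
-65.0 False 20.36 [-0.1  0.4 -0.5] [-64.7   0.6  26. ]
-64.0 False 20.61 [-3.2 -0.5  0.1] [-64.3   0.7  26. ]
-63.0 False 20.86 [-5.6 -0.9  1.2] [-63.6   0.9  26.1]
-62.0 False 21.11 [-7.4 -0.   0.7] [-62.6   0.9  26.1]
-61.0 False 21.36 [-7.6 -0.8  1.3] [-61.6   0.8  26.1]
-60.0 False 21.61 [-7.5 -1.   1.6] [-60.6   0.8  26.1]
-59.0 False 21.86 [-4.3 -0.6  0.8] [-58.4   0.3  25.9]
-58.0 False 22.11 [-3.4 -0.4  0.5] [-57.4   0.4  25.9]
-57.0 False 22.36 [-4.6 -1.4  0.1] [-57.    0.6  26. ]
-56.0 False 22.61 [-7.7 -1.8  1.9] [-57.    0.9  26.2]
-55.0 False 22.86 [-10.   -2.1   2.7] [-56.9   1.1  26.4]
-54.0 False 23.11 [-11.8  -2.7   4.1] [-56.8   1.4  26.5]
```

```bash
python3 - <<'E'
from geo import *
for x in np.arange(-53,-36,1.):
    h=movel(tcp(L,Lo,(x,.6,26)),v=.02); f=L.T@get_ft_force(); p=L.T@(get_tcp_pos()-Lo)*1000
    print(x,h,round(get_time(),2),np.round(f,1),np.round(p,1))
    if f[0]<-30: break
E
```

```text
-53.0 False 23.36 [-16.2  -4.2   4.5] [-56.8   1.6  26.7]
-52.0 False 23.61 [-17.3  -5.3   5.5] [-56.6   1.6  26.9]
-51.0 False 23.86 [-20.5  -6.4   6.6] [-56.6   1.7  27. ]
-50.0 False 24.11 [-24.6  -8.4   8.8] [-56.5   1.8  27.2]
-49.0 False 24.36 [-27.8  -9.1   8.7] [-56.5   1.8  27.3]
-48.0 False 24.61 [-31.   -9.4   9.1] [-56.4   1.9  27.5]
```

```bash
python3 - <<'E'
from geo import *
movel(tcp(L,Lo,(-75,.6,26)),v=.1); st(L)
h=movel(tcp(L,Lo,(-50,.6,26)),v=.03,until_force=4); st(L); print(h,L.T@(get_tcp_pos()-Lo)*1000)
movel(tcp(L,Lo,(-90,.6,26)),v=.2); movel(tcp(L,Lo,(-110,.6,110)),v=.2)
im=read_camera("scene"); top=read_camera("top"); np.save("pics/s3.npy",im);np.save("pics/t3.npy",top)
def ov(n,a,x,y):
    o=cv2.resize(a[y:y+75,x:x+66,::-1],(396,450),interpolation=cv2.INTER_CUBIC)
    for Q in ([(-50,-25,62),(50,-25,62),(50,25,62),(-50,25,62)],[(-50,-25,62),(-50,25,62),(-50,25,14),(-50,-25,14)]):
        p=((proj(n,Lo+np.array(Q)/1000@L.T)+.5-[x,y])*6).astype(int);cv2.polylines(o,[p.reshape(-1,1,2)],True,(0,0,255),1)
    return o
cv2.imwrite("pics/lamp3.png",np.hstack([ov("scene",im,155,175),ov("top",top,278,185)]))
E
```

```text
t 25.02 F [-0.1  0.3  0.1] w 0.6 ff 0.0 tcp [ 0.5113 -0.2003  0.2134]
t 25.63 F [-1.3 -0.4 -0.5] w 0.6 ff 0.7 tcp [ 0.4976 -0.2018  0.204 ]
True [-57.06429359   0.69120392  25.97870676]
```

View pics/lamp3.png

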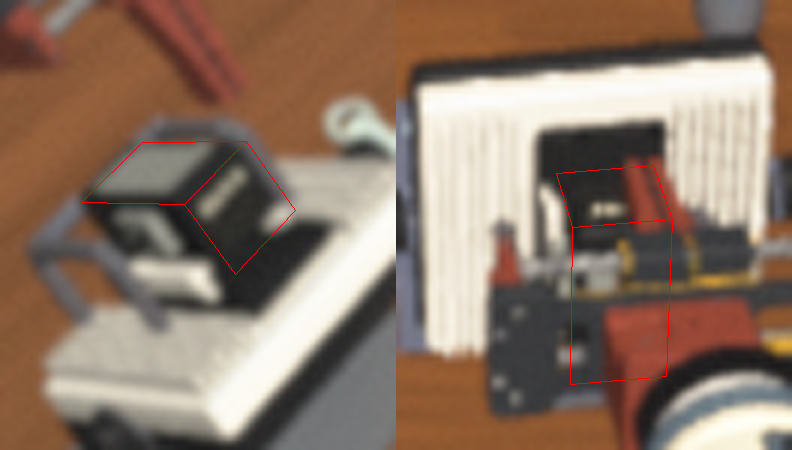

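```bash
python3 - <<'E'
from geo import *
wait(.3); print(get_time()); print(job_done())
E
```

```text
26.9333
the job is handed in; nothing more can be done
None
```

I slid the pack off the charger and pushed it home against the lamp's end stop, then handed the job in at 26.9 s. Both catches probably clicked, judging by a force drop just before the stop and the pack staying put after I backed off, but I could not see them directly, and the judge returned no result.

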